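# Fetch a dough tray from the proofing cabinet and stack it

### The arm

A 7-joint arm with a two-finger parallel gripper is mounted at the origin on the work surface. World frame = base frame: x ahead of the robot, y to its left, z up, the work surface at z = 0. Lengths are in m, angles in rad, forces in N, time in s.
With the tool pointing down it reaches from about 0.425 to 0.925 m from the base axis. Payload 6.8 kg.
Tool frame: the origin (TCP) lies on the centre line of the jaws, within the pads' length; the fingertips stand ahead of it and the grasp point (between the pads) lies 11 mm behind it (ctrl.tcp_to_tips is the z of the fingertips in the tool frame, in m); z points along the fingers, y is the direction in which the jaws open and shut (so a half turn about z gives the same grasp; the last joint's range is limited). The gripper opens to 85 mm and grips with 20 to 120 N. Pads are 22 mm wide; open, the fingers measure 114 mm over their backs; the gripper's body (76 mm by 85 mm) begins 54 mm behind the grasp point. The pads swing forward as they close: fully open they stand 13 mm farther back than shut.
Start: joints at [-1.378, 0.477, 0.022, 1.555, -0.011, 1.109, -0.083], TCP at [0.2, 0.645, 0.239] pointing down, gripper open.
Joint ranges: [-2.96, 2.96], [-0.34, 2.1], [-1.41, 1.46], [0.24, 2.44], [-1.37, 4.51], [0.17, 1.92], [-2.96, 2.96]. Speed limits (rad/s): [2.39, 2.39, 3.14, 3.14, 3.14, 3.14, 3.14].

### API

Orientations are given as a unit quaternion [w, x, y, z].
In Python, from bench import ctrl gives the robot as it stands.
- The arm moves only by the tool drive_tool, never from a script. Its argument "increments" is a list of rows, each a list of 5 numbers: the gripper's target within -1 to 1 (shut at 1, half-way at 0, fully open at -1), then the shift along the world's x, y, z in m, then the turn about the world's z in degrees. In form: [[jaw, x, y, z, roll], ...]. A call has exactly 8 rows; each row shifts and turns the commanded pose from where the row before left it; what a row does not reach is not made up. A row lasts 1/8 s, in which the tool goes at most 62.5 mm and 10.7 degrees, less where a joint would pass 70% of its speed; a pose out of reach is approached as far as the arm can. A call with a gripper value outside its range is refused whole. The fingers move at their own pace and stop on an object; "squeeze" is the grip in N (left out, the last holds). Time passes only in rows, so rows that do not move let the fingers close, or fill a call up. It gives the time, the measured TCP pose, the force and the opening at its end, in the units of the state.
- ctrl.get_obs(): the state, without advancing time (a new reading comes with each control period).
- ctrl.read_camera(name): name is "scene" or "top" or "wrist"; returns a dict with "color" (384x512x3 uint8, red, green, blue), "depth" (384x512 float32, m along the optical axis (not along the pixel's ray), 0 where there is no reading), "mtx" (3x3 intrinsics, pixels), "dist" ([k1, k2, p1, p2, k3] as OpenCV has them; the pictures are not rectified), "pose" (4x4, takes a point from camera to world coordinates). Camera axes: x right, y down, z forward; pixel columns grow to the right and rows downward; lengths in m; the calibration is good to about 2 mm. A picture is of the moment at which its call begins.
- ctrl.finish_job(): hands the job in, once; it reports no verdict.
The state is a dict: "time_s": time; "joints": joint angles; "joint_vel": joint speeds; "effort": joint torques, N m; "tool_pos": TCP position; "tool_rot": TCP orientation; "force": force on the tool from outside, world axes, zero at the start; "wrist_torque": the same for the moment, N m; "gripper_width": finger opening in m.
Only numpy, scipy, OpenCV 4.12 (cv2) and the standard library are available. Lean on these libraries where they do the work, as an engineer would, in place of code of your own. Each camera call takes 0.05 s, during which the arm holds its last target.

### The job

Let the front door of the proofing cabinet right down, draw the dough tray out onto the lowered door and leave it standing there with your hand off it, so that you can change your grip. Then take it by the middle of its divider and lower it squarely onto the matching tray on the wooden board, letting go only when all four corner lugs are fully home in the sockets. Last, push the cabinet door back up until it is shut; leave the lower tray where it stands and the other things on the worktop alone.

Things in the scene. Friction and masses are not known exactly. Their poses are not given: they have to be found in the camera images.
- proofer: Proofing cabinet on the worktop, stainless steel, clear roof, fixed, left or right of the wooden board; 230 wide, 265 deep, 189 high. Origin on the worktop under the middle of the door's hinge line; +x points into the cabinet, away from the robot (within 6 deg), z up. Inside: floor top at z = 51 from x = 0 to 190, side walls at y = +-103.
- roof_edge (a point): Middle of the lower front edge of the cabinet's roof: x = 82, z = 179 in the cabinet's frame (the front leans back 25 deg). With the door down, the front end of the tray inside is reached by fingers slanting in under it from the robot's side, about 30 deg off vertical.
- door (a joint): Angle of the cabinet's drop-down door about its bottom hinge, which runs along the cabinet's y. 0 = shut, leaning back 25 deg from upright; grows as its top comes towards the robot; 2.007 = fully down, lying level in front. Starts at 0 to 0.1. Stiff damped hinge: near shut it stays where left, past upright it sinks slowly; under 10 N at the rail moves it.
- door_hinge (a point): Middle of the door's hinge line, 50 above the worktop, at the front edge of the cabinet's floor. The door's inner face passes through it; fully down, that face is a level landing at 50 above the worktop, 148 deep from the hinge, ended there by a 16 high lip, and 230 wide; the door is 12 thick.
- door_rail (a point): Middle of the grip rail along the door's top edge: round steel bar, 14 diameter, 200 long along the cabinet's y, 190 from the hinge line and 6 outside the inner face's plane. Opening between bar and door panel: 33. Bar is 225 above the worktop when shut (clear of the roof), 44 when down; it can be pinched from above at every door angle, tool upright.
- tray: White plastic stacking dough tray, 130 (x) x 190 (y) x 62 high, 0.28 to 0.56 kg, at first in the cabinet, its x along the cabinet's, front wall 32 to 50 behind the hinge line. Same either way round. Origin: its middle, at the level of its lugs' tips, on which it stands. Underside at z = 12, inner floor z = 16, rim z = 62, walls 5 thick. Both 190 walls have a hand cut-out, 80 wide, down to z = 30.
- tray_divider (a point): Top middle of the tray's one centre divider (tray z = 58). The divider is 8 thick and runs along the tray's x from wall to wall (x = -60 to 60) at y = 0, rising from the inner floor at z = 16. It can be pinched, fingers closing along the tray's y, at its middle or near an end; free space beside it is 62 each side.
- tray_lug (a point): Tip of one of the tray's four lugs (tray x = 50, y = 80, z = 0); the others are at x = +-50, y = +-80. Round and tapered, 15 diameter, 9 at the tip, 12 long. Each top corner of both trays has a square socket above the lug's place, 20 x 20, 16 deep, its inner walls reaching in to x = +-36, y = +-66.
- base_tray: A second, loose tray of the same shape and size on the wooden board, up to 21 deg askew; origin and axes as the other's. With all lugs home the upper tray's origin lies 50 above this one's, on the same vertical axis; with lugs on the rim it would be up to 62. Either way round will do. The lugs have 2.5 play each way in the sockets.
- board: Wooden board, fixed, 300 (x) x 250 (y) x 12 thick, under the lower tray. Origin at the centre of its underside.
- tub: Bystander: open plastic tub, 116 x 172 x 85 high, origin at the centre of its underside.
- tin: Bystander: plain metal food tin, 100 diameter, 120 high, origin at the centre of its underside.
- shaker: Bystander: metal flour shaker, 72 diameter, 126 high, origin at the centre of its underside.
- scraper: Bystander: bench scraper lying flat, steel blade 85 x 120 with a round wooden handle 24 thick along its y, origin near the handle, on the worktop.
Not all that is in view belongs to the job. Leave any turquoise look-alike of the base_tray alone.

How it is judged:
By the outcome, as a careful person would: the job done as asked, in the order asked, and still so for the second after the job is handed in, with the robot touching nothing.
It also fails if it takes over 72 s, if anything falls off the work surface, if the arm or the gripper's body presses on something with over 40 N, if the wrist force passes 120 N, or if a joint passes its speed limit or range.

## Working session

There is one attempt and no reset: what is moved stays moved. The work goes in short steps, Python scripts to look and compute and a tool call to move; the robot and the scene stay as the last step left them, time stands still between calls to the robot, and variables do not carry over. Pictures are saved under pics/ and viewed, and the job is handed in when it is done.

Besides the shell and the picture viewer there is one more tool, called after "Emit:" as name(argument=value, ...) on one line, values as JSON. drive_tool: Moves the arm, as the interface text tells. Its arguments: {"type":"object","properties":{"increments":{"type":"array"},"squeeze":{"type":"number"}},"required":["increments"]}

```bash
mkdir -p pics; ls
python3 - <<'E'
from bench import ctrl
import cv2,numpy as np
o=ctrl.get_obs()
for k,v in o.items(): print(k,np.round(v,4))
print(ctrl.tcp_to_tips)
for n in ["scene","top","wrist"]:
    c=ctrl.read_camera(n); cv2.imwrite(f"pics/{n}0.png",c["color"][:,:,::-1]); np.savez(f"{n}0.npz",**c)
    print(n,c["mtx"].round(1).tolist(),np.round(c["dist"],4),c["pose"].round(3).tolist())
E
```

```text
pics
time_s 0.0
joints [-1.3781  0.4778  0.0223  1.5564 -0.0115  1.1093 -0.0831]
joint_vel [ 0.     -0.0008 -0.0004  0.0019  0.0002 -0.0002  0.0012]
effort [ 4.00000e-04 -5.96458e+01  1.60800e+00 -2.81177e+01  1.25000e-02
  9.60000e-03  0.00000e+00]
tool_pos [0.1998 0.6441 0.2383]
tool_rot [-1.000e-04  1.498e-01  9.887e-01 -9.000e-04]
force [-0.144  -0.4086  0.478 ]
wrist_torque [ 0.0336 -0.0274  0.0171]
gripper_width 0.0858
0.008
scene [[386.3, 0.0, 260.5], [0.0, 386.3, 192.5], [0.0, 0.0, 1.0]] [-0.018  0.     0.     0.     0.   ] [[-0.72, 0.496, -0.486, 1.157], [0.694, 0.527, -0.49, 0.647], [0.013, -0.69, -0.724, 1.111], [0.0, 0.0, 0.0, 1.0]]
top [[395.4, 0.0, 252.2], [0.0, 395.4, 200.2], [0.0, 0.0, 1.0]] [-0.1323  0.      0.      0.      0.    ] [[0.023, -0.983, 0.18, 0.297], [-1.0, -0.021, 0.015, 0.004], [-0.011, -0.18, -0.984, 1.287], [0.0, 0.0, 0.0, 1.0]]
wrist [[312.0, 0.0, 255.2], [0.0, 312.0, 190.3], [0.0, 0.0, 1.0]] [-0.0596  0.      0.      0.      0.    ] [[0.296, 0.906, 0.303, 0.121], [0.955, -0.28, -0.096, 0.669], [-0.002, 0.318, -0.948, 0.372], [0.0, 0.0, 0.0, 1.0]]
```

View pics/scene0.png

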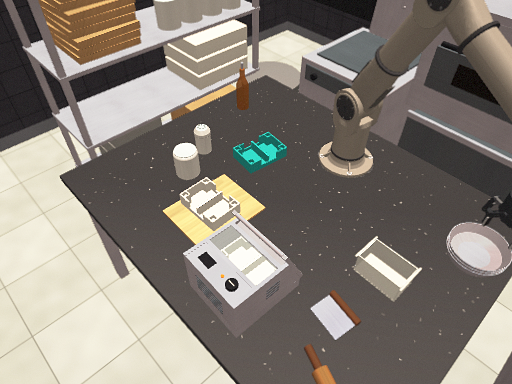

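View pics/top0.png

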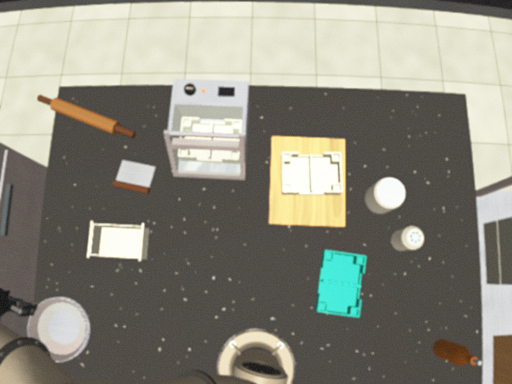

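View pics/wrist0.png

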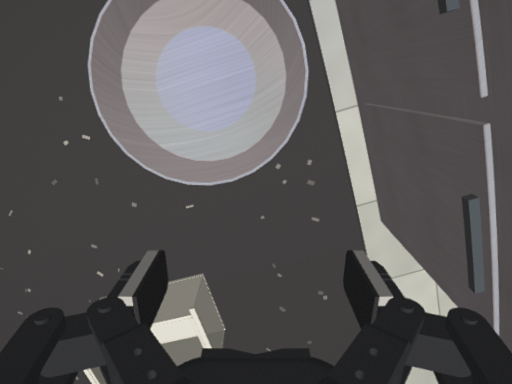

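Shown: the cabinet is at top (207,130) with the tray inside. The wooden board with the white base tray is at (312,173). The turquoise look-alike is at (342,283), the tub at (118,240), the tin at (385,195), the shaker at (408,237) and the scraper at (134,176). Next I'll measure.

```bash
cat > h.py <<'E'
import numpy as np,cv2
def cloud(c):
    d=c["depth"];h,w=d.shape
    uv=np.stack(np.meshgrid(np.arange(w),np.arange(h)),-1).reshape(-1,1,2).astype(np.float64)
    n=cv2.undistortPoints(uv,c["mtx"],c["dist"]).reshape(h,w,2)
    p=np.concatenate([n*d[...,None],d[...,None]],-1)
    P=p@c["pose"][:3,:3].T+c["pose"][:3,3]
    P[d<=0]=np.nan
    return P
def pix2z(c,uv,z):
    n=cv2.undistortPoints(np.array(uv,float).reshape(-1,1,2),c["mtx"],c["dist"]).reshape(-1,2)
    r=np.c_[n,np.ones(len(n))]@c["pose"][:3,:3].T; o=c["pose"][:3,3]
    return o+r*((z-o[2])/r[:,2])[:,None]
def proj(c,P):
    R=c["pose"][:3,:3];t=c["pose"][:3,3]
    return cv2.projectPoints(np.array(P,float),cv2.Rodrigues(R.T)[0],-R.T@t,c["mtx"],c["dist"])[0].reshape(-1,2)
E
python3 - <<'E'
from h import *
for n in ["top","scene"]:
    c=dict(np.load(n+"0.npz"))
    P=cloud(c)
    if n=="top":
        b=(slice(70,190),slice(155,260)); b2=(slice(130,235),slice(262,355))
        img=c["color"][:,:,::-1]
        cv2.imwrite("pics/top_crop.png",cv2.resize(img[70:240,150:360],None,fx=3.8,fy=3.5,interpolation=cv2.INTER_CUBIC))
    # board cloud: hist z
    X=P.reshape(-1,3);X=X[~np.isnan(X[:,0])]
    for nm,(lo,hi) in dict(cab=((.5,.02),(.95,.35)),board=((.45,-.3),(.8,0.0))).items():
        S=X[(X[:,0]>lo[0])&(X[:,0]<hi[0])&(X[:,1]>lo[1])&(X[:,1]<hi[1])]
        print(n,nm)
        for z0 in np.arange(.004,.26,.008):
            s=S[(S[:,2]>=z0)&(S[:,2]<z0+.008)]
            if len(s)>15: print(round(z0,3),len(s),s.min(0).round(3),s.max(0).round(3))
E
```

```text
top cab
0.004 642 [0.5   0.02  0.004] [0.944 0.35  0.011]
0.052 75 [0.589 0.041 0.053] [0.855 0.28  0.06 ]
0.06 161 [0.589 0.042 0.06 ] [0.796 0.279 0.068]
0.068 198 [0.593 0.04  0.068] [0.855 0.277 0.076]
0.076 128 [0.598 0.04  0.076] [0.859 0.278 0.084]
0.084 137 [0.6   0.04  0.084] [0.861 0.278 0.092]
0.092 151 [0.604 0.04  0.092] [0.863 0.279 0.1  ]
0.1 153 [0.608 0.043 0.1  ] [0.732 0.278 0.108]
0.108 144 [0.613 0.042 0.108] [0.816 0.279 0.116]
0.116 152 [0.617 0.042 0.116] [0.816 0.278 0.124]
0.124 142 [0.618 0.042 0.124] [0.822 0.277 0.132]
0.132 163 [0.622 0.042 0.132] [0.823 0.278 0.14 ]
0.14 170 [0.626 0.041 0.14 ] [0.824 0.277 0.148]
0.148 156 [0.63  0.041 0.148] [0.828 0.278 0.156]
0.156 164 [0.634 0.041 0.156] [0.831 0.28  0.164]
0.164 161 [0.637 0.041 0.164] [0.835 0.278 0.172]
0.172 205 [0.641 0.041 0.172] [0.839 0.277 0.18 ]
0.18 1691 [0.645 0.041 0.18 ] [0.872 0.275 0.188]
0.188 2910 [0.649 0.041 0.188] [0.871 0.274 0.196]
0.196 100 [0.654 0.047 0.196] [0.849 0.276 0.204]
0.204 68 [0.658 0.047 0.204] [0.848 0.274 0.211]
0.212 23 [0.662 0.047 0.212] [0.679 0.275 0.22 
[... 1888 characters left out ...]
664 0.043 0.188] [0.875 0.278 0.196]
0.196 130 [0.67  0.199 0.197] [0.854 0.278 0.204]
0.22 120 [0.672 0.053 0.22 ] [0.69  0.277 0.228]
0.228 220 [0.673 0.048 0.228] [0.692 0.278 0.235]
scene board
0.004 1325 [ 0.452 -0.296  0.004] [ 0.798 -0.013  0.012]
0.012 617 [ 0.457 -0.282  0.012] [ 0.757 -0.028  0.02 ]
0.02 409 [ 0.547 -0.26   0.02 ] [ 0.686 -0.067  0.028]
0.028 318 [ 0.554 -0.257  0.028] [ 0.685 -0.066  0.036]
0.036 186 [ 0.552 -0.258  0.036] [ 0.686 -0.066  0.044]
0.044 146 [ 0.553 -0.258  0.044] [ 0.686 -0.065  0.052]
0.052 189 [ 0.555 -0.258  0.052] [ 0.687 -0.065  0.06 ]
0.06 221 [ 0.553 -0.259  0.06 ] [ 0.685 -0.066  0.068]
0.068 304 [ 0.55  -0.26   0.068] [ 0.686 -0.066  0.076]
```

View pics/top_crop.png

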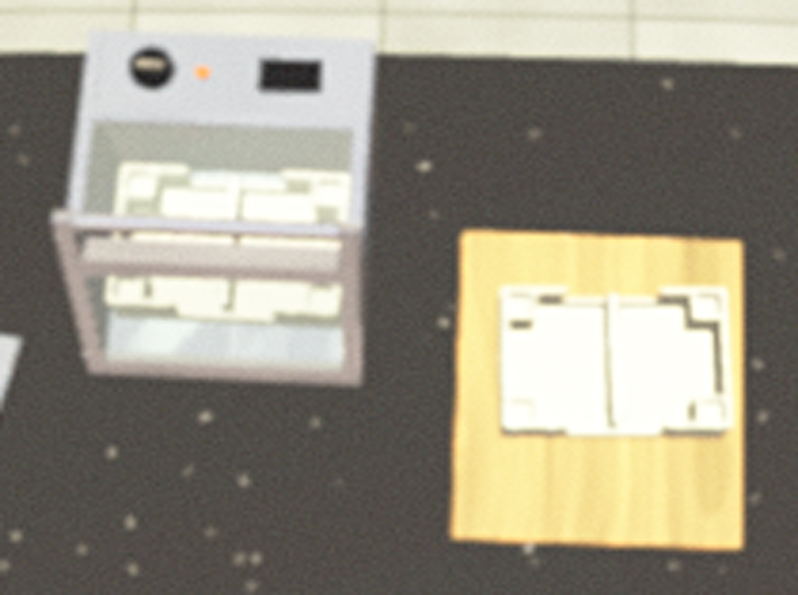

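Run:
```python
from h import *
for n in ["top","scene"]:
    c=dict(np.load(n+"0.npz")); P=cloud(c); X=P.reshape(-1,3);X=X[~np.isnan(X[:,0])]
    def box(S): 
        r=cv2.minAreaRect((S[:,:2]*1000).astype(np.float32)); return np.round(r[0],1),np.round(r[1],1),round(r[2],2)
    C=X[(X[:,0]>.55)&(X[:,0]<.95)&(X[:,1]>.02)&(X[:,1]<.32)]
    r=C[(C[:,2]>.218)]
    vx,vy,x0,y0=cv2.fitLine((r[:,:2]*1000).astype(np.float32),cv2.DIST_HUBER,0,.01,.01).ravel()
    print(n,"rail",r.mean(0).round(4),"zmax",np.percentile(r[:,2],95).round(4),"dir deg",np.degrees(np.arctan2(vy,vx)),r[:,1].min(),r[:,1].max())
    print("roof",box(C[(C[:,2]>.182)&(C[:,2]<.196)&(C[:,0]>.69)]))
    print("cab all",box(C[(C[:,2]>.02)&(C[:,2]<.2)]))
    s=C[(C[:,2]>.15)&(C[:,2]<.2)]
    T=X[(X[:,0]>.52)&(X[:,0]<.72)&(X[:,1]>-.29)&(X[:,1]<-.04)&(X[:,2]>.03)&(X[:,2]<.09)]
    print("base tray",box(T),box(T[T[:,2]>.06]))
    B=X[(X[:,0]>.44)&(X[:,0]<.8)&(X[:,1]>-.31)&(X[:,1]<-.01)&(X[:,2]>.0065)&(X[:,2]<.03)]
    # rim z
    print("tray z95",np.percentile(T[:,2],95))
    # tray in cabinet
    for a in (.09,.1,.105,.11):
        t=C[(C[:,2]>a)&(C[:,2]<a+.006)&(C[:,1]>.065)&(C[:,1]<.255)]
        t=t[t[:,0]>.63]; 
        if len(t): print(a,t.min(0).round(4),t.max(0).round(4),len(t))
```

```text
top rail [0.6768 0.1589 0.2307] zmax 0.2358 dir deg 87.87894 0.04684253833222315 0.27543813086190766
roof (array([784. , 158.5]), array([233.5, 175.4]), 87.34)
cab all (array([731.5, 159.7]), array([233.9, 280.5]), 87.87)
base tray (array([ 614.6, -164.4]), array([133.6, 189.6]), 1.2) (array([ 614.9, -164.4]), array([133.6, 189.2]), 0.8)
tray z95 0.07713043279685527
0.105 [0.708  0.1554 0.1095] [0.7134 0.2507 0.1102] 3
0.11 [0.7075 0.1585 0.1102] [0.7134 0.253  0.114 ] 5
scene rail [0.6829 0.1698 0.2286] zmax 0.2326 dir deg 88.28439 0.04832323289180318 0.27792093282190855
roof (array([779.9, 159.3]), array([233. , 184.6]), 88.65)
cab all (array([735.4, 161. ]), array([234.2, 276.1]), 88.07)
base tray (array([ 618.2, -163.2]), array([133.1, 194.9]), 1.29) (array([ 618.1, -163.2]), array([132.1, 194.9]), 1.41)
tray z95 0.07413505800716184
0.09 [0.8674 0.0689 0.0901] [0.8741 0.2547 0.0959] 42
0.1 [0.8685 0.0679 0.1001] [0.8741 0.2522 0.1059] 23
0.105 [0.8673 0.0694 0.1052] [0.8741 0.2522 0.1107] 40
0.11 [0.8677 0.0686 0.1102] [0.8741 0.2526 0.1158] 40
```

Emit:
drive_tool(increments=[[0.2, 0.03, -0.03, 0.012, -4.7], [0.2, 0.03, -0.03, 0.012, -4.7], [0.2, 0.03, -0.03, 0.012, -4.7], [0.2, 0.03, -0.03, 0.012, -4.7], [0.2, 0.03, -0.03, 0.012, -4.7], [0.2, 0.03, -0.03, 0.01, -4.7], [0.2, 0.03, -0.03, 0.01, -4.7], [0.2, 0.03, -0.03, 0, -4.7]], squeeze=30)

```text
time_s: 1.15
tool_pos: [0.4421, 0.4023, 0.3209]
tool_rot: [0.0, 0.463, 0.886, 0.001]
force: [0.0, -0.0, 0.5]
gripper_width: 0.0344
```

Emit:
drive_tool(increments=[[0.2, 0.03, -0.03, 0, -4.7], [0.2, 0.03, -0.03, 0, -4.7], [0.2, 0.03, -0.03, 0, -4.7], [0.2, 0.03, -0.03, 0, -4.7], [0.2, 0.03, -0.03, 0, -4.7], [0.2, 0.03, -0.03, 0, -4.7], [0.2, 0.03, -0.03, 0, -4.7], [0.2, 0.03, -0.03, 0, -4.7]])

```text
time_s: 2.15
tool_pos: [0.6809, 0.1619, 0.3199]
tool_rot: [0.0, 0.724, 0.69, 0.0]
force: [-0.2, 0.4, 1.2]
gripper_width: 0.0341
```

```bash
cat > snap.py <<'E'
import sys
from bench import ctrl
from h import *
def snap(n,tag):
    c=ctrl.read_camera(n); cv2.imwrite(f"pics/{n}{tag}.png",c["color"][:,:,::-1]); np.savez(f"{n}{tag}.npz",**c); return c
def st():
    o=ctrl.get_obs(); w,x,y,z=o["tool_rot"]
    yy=np.array([2*(x*y-w*z),1-2*(x*x+z*z)])
    print("t",round(o["time_s"],2),"pos",np.round(o["tool_pos"],4),"yawY",np.degrees(np.arctan2(yy[1],yy[0])).round(2),"F",np.round(o["force"],1),"w",round(o["gripper_width"],4))
if __name__=="__main__":
    for n in sys.argv[2:]: snap(n,sys.argv[1])
    st()
E
python3 snap.py 1 wrist
```

```text
t 2.2 pos [0.6839 0.1552 0.3198] yawY -3.32 F [ 2.2 -3.8  1.7] w 0.0344
```

View pics/wrist1.png

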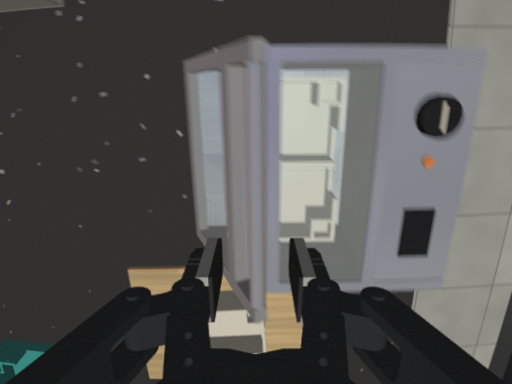

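Run:
```python
from snap import *
c=snap("wrist","2"); st()
P=cloud(c); X=P.reshape(-1,3);X=X[~np.isnan(X[:,0])]
r=X[(X[:,2]>.212)&(X[:,2]<.245)&(X[:,0]>.62)&(X[:,0]<.74)&(X[:,1]>.03)&(X[:,1]<.29)]
q=r[(r[:,1]>.19)]
print(len(q),q.mean(0),np.percentile(q[:,2],[5,50,95]),q[:,0].min(),q[:,0].max(),r[:,1].min(),r[:,1].max())
for a in np.arange(.12,.28,.02):
    s=r[(r[:,1]>a)&(r[:,1]<a+.02)]
    if len(s): print(a.round(2),len(s),s[:,0].min().round(4),s[:,0].max().round(4),np.percentile(s[:,2],90).round(4))
for z in (.05,.113,.189):
  pass
# cab box edges, roof
C=X[(X[:,2]>.18)&(X[:,2]<.196)&(X[:,0]>.69)&(X[:,0]<.9)&(X[:,1]>.02)&(X[:,1]<.3)]
rr=cv2.minAreaRect((C[:,:2]*1000).astype(np.float32));print(rr)
```

```text
t 2.25 pos [0.6825 0.1567 0.3197] yawY -3.11 F [ 0.3 -0.8 -0.1] w 0.0344
2800 [0.68143884 0.23798232 0.22833174] [0.22197474 0.22918343 0.23126555] 0.6695693967109073 0.6908802752768319 0.04682982709672823 0.27682656774177644
0.12 397 0.6715 0.6855 0.2308
0.14 427 0.6721 0.686 0.2308
0.16 471 0.6727 0.687 0.2308
0.18 499 0.6733 0.6873 0.2307
0.2 542 0.6738 0.6879 0.2307
0.22 600 0.6743 0.6887 0.2307
0.24 639 0.675 0.6893 0.2307
0.26 759 0.6696 0.6909 0.2315
((778.50927734375, 158.6298828125), (231.30653381347656, 183.0811767578125), 88.18351745605469)
```

Emit:
drive_tool(increments=[[0.2, -0.001, 0.002, -0.02, 0.5], [0.2, -0.001, 0.002, -0.02, 0.5], [0.2, -0.001, 0, -0.02, 0.3], [0.2, 0, 0, -0.02, 0], [0.2, 0, 0, -0.018, 0], [0.2, 0, 0, -0.008, 0], [0.2, 0, 0, 0, 0], [0.2, 0, 0, 0, 0]])

```text
time_s: 3.25
tool_pos: [0.6775, 0.1687, 0.2141]
tool_rot: [0.0, 0.714, 0.7, 0.001]
force: [-0.1, 0.3, -0.5]
gripper_width: 0.0343
```

```bash
python3 snap.py 3 wrist; python3 snap.py 3 scene
```

```text
t 3.3 pos [0.6776 0.1687 0.2142] yawY -1.14 F [-0.8 -1.1 -0. ] w 0.0342
t 3.35 pos [0.6775 0.1688 0.2142] yawY -1.14 F [ 0.   0.2 -0.1] w 0.0343
```

View pics/wrist3.png

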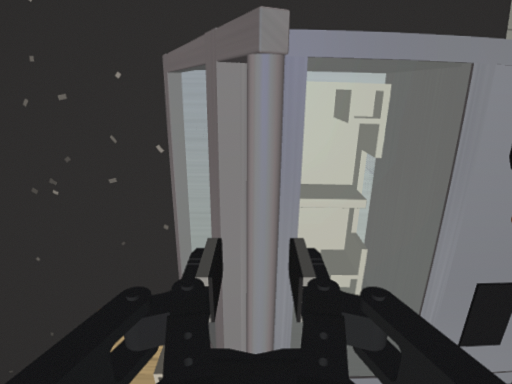

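Run:
```python
import numpy as np
th=np.linspace(0,2.007,30)
f=np.radians(25)-th
x=190*np.sin(f)-6*np.cos(f); z=50+190*np.cos(f)+6*np.sin(f)
X=x*.9995;Y=-x*.0305
W=np.round(np.c_[X,Y,z]);print(np.diff(W,axis=0).astype(int).tolist())
```

```text
[[-12, 0, 4], [-13, 0, 4], [-13, 1, 3], [-13, 0, 3], [-13, 1, 1], [-13, 0, 0], [-13, 0, -1], [-13, 1, -1], [-13, 0, -2], [-13, 1, -4], [-12, 0, -4], [-12, 0, -5], [-12, 1, -6], [-12, 0, -6], [-10, 0, -8], [-11, 1, -8], [-10, 0, -9], [-9, 0, -9], [-8, 1, -10], [-8, 0, -11], [-7, 0, -11], [-6, 0, -12], [-5, 0, -12], [-5, 1, -12], [-3, 0, -13], [-3, 0, -13], [-2, 0, -13], [-1, 0, -13], [0, 0, -13]]
```

Emit:
drive_tool(increments=[[0.9, 0, 0, 0, 0], [0.9, 0, 0, 0, 0], [0.9, 0, 0, 0, 0], [0.9, -0.012, 0, 0.005, 0], [0.9, -0.012, 0.001, 0.004, 0], [0.9, -0.013, 0, 0.003, 0], [0.9, -0.013, 0, 0.002, 0], [0.9, -0.013, 0.001, 0.001, 0]], squeeze=40)

```text
time_s: 4.35
tool_pos: [0.6163, 0.1707, 0.2305]
tool_rot: [0.002, 0.714, 0.7, 0.003]
force: [5.3, -0.3, 5.0]
gripper_width: 0.0123
```

Emit:
drive_tool(increments=[[0.9, -0.013, 0, 0, 0], [0.9, -0.013, 0, -0.001, 0], [0.9, -0.013, 0.001, -0.001, 0], [0.9, -0.013, 0, -0.002, 0], [0.9, -0.013, 0.001, -0.004, 0], [0.9, -0.012, 0, -0.004, 0], [0.9, -0.012, 0, -0.005, 0], [0.9, -0.012, 0.001, -0.006, 0]])

```text
time_s: 5.35
tool_pos: [0.5122, 0.1737, 0.2047]
tool_rot: [0.0, 0.714, 0.7, -0.0]
force: [-2.0, -0.6, 6.5]
gripper_width: 0.0125
```

Emit:
drive_tool(increments=[[0.9, -0.012, 0, -0.006, 0], [0.9, -0.01, 0, -0.008, 0], [0.9, -0.011, 0.001, -0.008, 0], [0.9, -0.01, 0, -0.009, 0], [0.9, -0.009, 0, -0.009, 0], [0.9, -0.008, 0.001, -0.01, 0], [0.9, -0.008, 0, -0.011, 0], [0.9, -0.007, 0, -0.011, 0]])

```text
time_s: 6.35
tool_pos: [0.4383, 0.1759, 0.1329]
tool_rot: [0.001, 0.714, 0.7, 0.001]
force: [9.1, 3.3, -3.4]
gripper_width: 0.0124
```

```bash
python3 snap.py 4 scene
```

```text
t 6.4 pos [0.4375 0.1759 0.1317] yawY -1.11 F [  8.5   4.5 -10.2] w 0.0126
```

View pics/scene4.png

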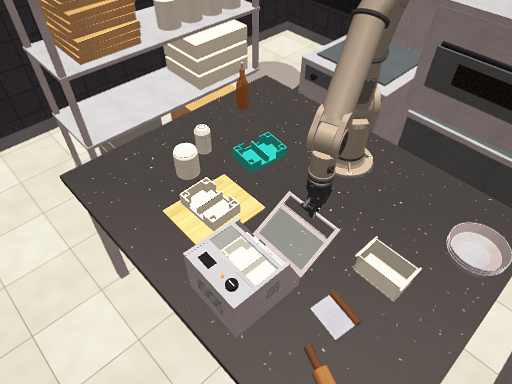

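Emit:
drive_tool(increments=[[0.9, -0.005, 0, -0.012, 0], [0.9, -0.004, 0, -0.012, 0], [0.9, -0.004, 0, -0.012, 0], [0.9, -0.003, 0, -0.013, 0], [0.9, -0.003, 0, -0.013, 0], [0.9, -0.002, 0, -0.013, 0], [0.9, -0.001, 0, -0.013, 0], [0.9, 0, 0, -0.013, 0]])

```text
time_s: 7.4
tool_pos: [0.4156, 0.1762, 0.0321]
tool_rot: [-0.0, 0.714, 0.7, 0.0]
force: [-10.2, 2.3, 65.7]
gripper_width: 0.0123
```

Emit:
drive_tool(increments=[[0.9, 0, 0, -0.002, 0], [0.9, 0, 0, 0, 0], [0.9, 0, 0, 0, 0], [0.3, 0, 0, 0, 0], [0.3, 0, 0, 0, 0], [0.3, 0, 0, 0, 0], [0.3, 0, 0, 0.01, 0], [0.3, 0, 0, 0.02, 0]])

```text
time_s: 8.4
tool_pos: [0.4154, 0.1752, 0.0605]
tool_rot: [-0.0, 0.714, 0.7, -0.001]
force: [0.0, -1.0, 1.2]
gripper_width: 0.0298
```

```bash
python3 snap.py 5 scene wrist
```

```text
t 8.5 pos [0.417  0.1761 0.062 ] yawY -1.15 F [-0.1  0.3  0.2] w 0.03
```

View pics/scene5.png

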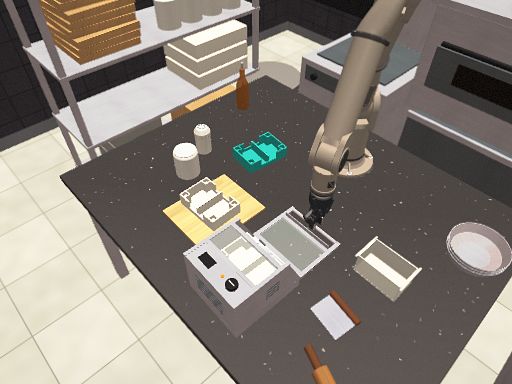

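View pics/wrist5.png

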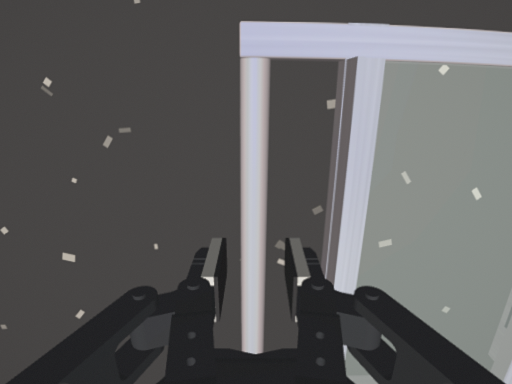

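Emit:
drive_tool(increments=[[-1, 0, 0, 0.045, 0], [-1, 0, 0, 0.045, 0], [-1, 0.02, -0.002, 0.04, -0.2], [-1, 0.03, -0.002, 0.035, -0.2], [-1, 0.03, -0.002, 0.02, -0.2], [-1, 0.03, -0.002, 0, 0], [-1, 0.02, -0.002, 0, 0], [-1, 0, 0, 0, 0]])

```text
time_s: 9.5
tool_pos: [0.5467, 0.1651, 0.2448]
tool_rot: [0.0, 0.718, 0.696, -0.0]
force: [-1.2, 0.6, 0.6]
gripper_width: 0.085
```

Run:
```python
from snap import *
c=snap("wrist","6"); st(); t=snap("top","6")
```

```text
t 9.55 pos [0.5457 0.1653 0.2447] yawY -1.78 F [ 0.5 -0.1 -0. ] w 0.0854
```

View pics/wrist6.png

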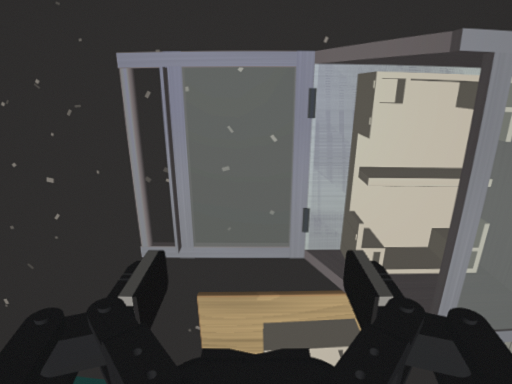

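View pics/top6.png

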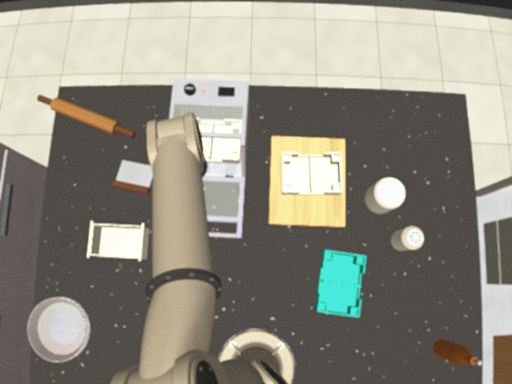

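Run:
```python
from snap import *
c=dict(np.load("wrist6.npz")); P=cloud(c)
img=c["color"][:,:,::-1]
cv2.imwrite("pics/w6c.png",cv2.resize(img[30:310,290:512],None,fx=2.6,fy=2.1,interpolation=cv2.INTER_CUBIC))
for r in (90,110,125,150,170,181,200,220,240,255):
    print(r,[(u,*np.round(P[r,u]*1000).astype(int)) for u in range(330,470,6)])
X=P.reshape(-1,3);X=X[~np.isnan(X[:,0])]
L=X[(X[:,0]>.43)&(X[:,0]<.6)&(X[:,1]>.08)&(X[:,1]<.25)]; print("landing z",np.median(L[:,2]))
```

```text
90 [(330, np.int64(624), np.int64(242), np.int64(50)), (336, np.int64(630), np.int64(241), np.int64(49)), (342, np.int64(636), np.int64(241), np.int64(49)), (348, np.int64(643), np.int64(241), np.int64(48)), (354, np.int64(649), np.int64(241), np.int64(49)), (360, np.int64(646), np.int64(241), np.int64(75)), (366, np.int64(647), np.int64(242), np.int64(90)), (372, np.int64(647), np.int64(242), np.int64(105)), (378, np.int64(650), np.int64(242), np.int64(112)), (384, np.int64(660), np.int64(242), np.int64(97)), (390, np.int64(666), np.int64(241), np.int64(96)), (396, np.int64(672), np.int64(241), np.int64(95)), (402, np.int64(672), np.int64(242), np.int64(107)), (408, np.int64(675), np.int64(242), np.int64(112)), (414, np.int64(703), np.int64(240), np.int64(65)), (420, np.int64(709), np.int64(240), np.int64(65)), (426, np.int64(715), np.int64(240), np.int64(65)), (432, np.int64(721), np.int64(240), np.int64(66)), (438, np.int64(728), np.int64(240), np.int64(65)), (444, np.int64(734), np.int64(240), np.int64(65)), (450, np.int64(739), np.int64(240), np.int64(66)), (456, np.int64(746), 
[... 10646 characters left out ...]
, (402, np.int64(702), np.int64(70), np.int64(85)), (408, np.int64(710), np.int64(69), np.int64(84)), (414, np.int64(716), np.int64(69), np.int64(85)), (420, np.int64(722), np.int64(70), np.int64(86)), (426, np.int64(729), np.int64(69), np.int64(85)), (432, np.int64(736), np.int64(68), np.int64(85)), (438, np.int64(740), np.int64(70), np.int64(89)), (444, np.int64(686), np.int64(125), np.int64(178)), (450, np.int64(685), np.int64(129), np.int64(186)), (456, np.int64(689), np.int64(130), np.int64(187)), (462, np.int64(693), np.int64(130), np.int64(188)), (468, np.int64(697), np.int64(130), np.int64(188))]
landing z 0.2706870289217697<stdin>:6: RuntimeWarning: invalid value encountered in cast
```

View pics/w6c.png

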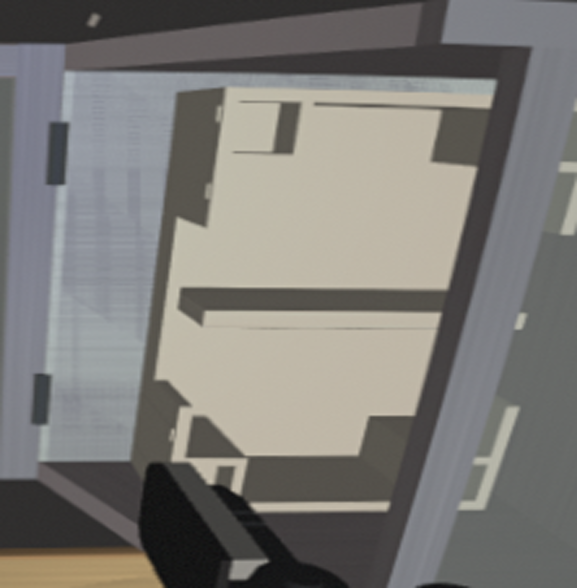

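Emit:
drive_tool(increments=[[-1, 0.022, 0.005, -0.005, 0], [-1, 0.022, 0.005, -0.01, 0], [-1, 0.022, 0.005, -0.015, 0], [-1, 0.001, 0, -0.03, 0], [-1, 0, 0, -0.035, 0], [-1, 0, 0, -0.03, 0], [-1, 0, 0, -0.01, 0], [-1, 0, 0, 0, 0]])

```text
time_s: 10.6
tool_pos: [0.6124, 0.1809, 0.1103]
tool_rot: [-0.0, 0.718, 0.696, -0.0]
force: [0.2, 0.4, 0.4]
gripper_width: 0.0851
```

```bash
python3 snap.py 7 wrist scene
```

```text
t 10.7 pos [0.6136 0.181  0.1116] yawY -1.73 F [-0.1 -0.4 -0.3] w 0.0854
```

View pics/wrist7.png

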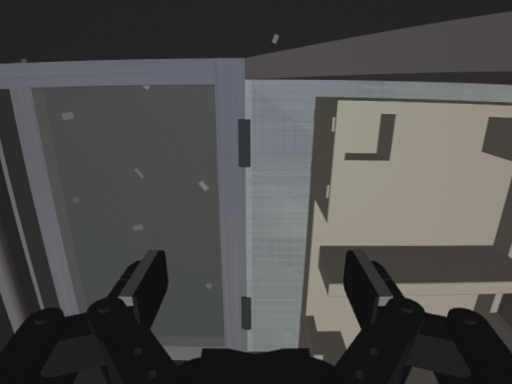

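Run:
```python
from h import *
c=dict(np.load("wrist7.npz"))
print(c["pose"].round(3))
for z in (.104,.116,.13):
  print(z,proj(c,[[.656,.17,z],[.656,.192,z],[.671,.17,z],[.671,.192,z]]).round().tolist())
print("div",proj(c,[[.6495,.166,.109],[.6495,.158,.109],[.70,.1645,.109]]).round().tolist())
P=cloud(c)
for v,u in [(256,350),(262,362),(280,350),(300,365),(305,380),(250,360),(310,388)]: print(v,u,P[v,u].round(4))
```

```text
[[ 1.    -0.028 -0.01   0.614]
 [-0.029 -0.947 -0.319  0.263]
 [-0.     0.319 -0.948  0.244]
 [ 0.     0.     0.     1.   ]]
0.104 [[341.0, 272.0], [344.0, 234.0], [369.0, 271.0], [373.0, 233.0]]
0.116 [[347.0, 286.0], [350.0, 246.0], [377.0, 285.0], [382.0, 245.0]]
0.13 [[355.0, 305.0], [360.0, 262.0], [389.0, 303.0], [395.0, 261.0]]
div [[330.0, 285.0], [329.0, 297.0], [426.0, 283.0]]
256 350 [0.6546 0.1895 0.1209]
262 362 [0.6575 0.191  0.1286]
280 350 [0.6545 0.179  0.1242]
300 365 [0.6546 0.1832 0.1436]
305 380 [0.657  0.1872 0.1517]
250 360 [0.6598 0.191  0.1184]
310 388 [0.6557 0.1925 0.1608]
```

Emit:
drive_tool(increments=[[-1, 0, 0, -0.012, 0], [-1, 0, 0, -0.012, 0], [-1, 0, 0, -0.01, 0], [-1, 0, 0, -0.007, 0], [-1, 0, 0, -0.004, 0], [-1, 0, 0, 0, 0], [-1, -0.004, 0, 0, 0], [-1, -0.004, 0, 0, 0]])

```text
time_s: 11.7
tool_pos: [0.6053, 0.1807, 0.0657]
tool_rot: [0.0, 0.718, 0.696, 0.001]
force: [2.4, 0.1, -0.9]
gripper_width: 0.0858
```

```bash
python3 snap.py 8 wrist
```

```text
t 11.75 pos [0.6048 0.1807 0.0657] yawY -1.74 F [ 0.6 -1.   0.1] w 0.0851
```

View pics/wrist8.png

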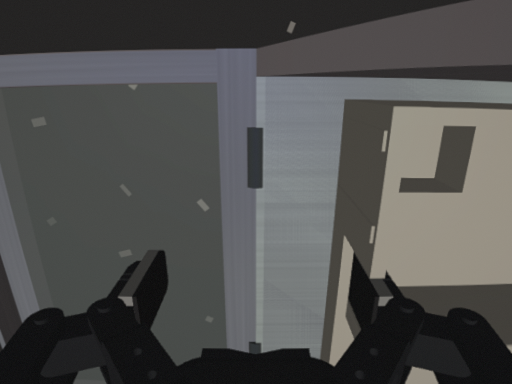

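Emit:
drive_tool(increments=[[-1, -0.006, 0, 0, 0], [-1, -0.008, 0, 0, 0], [-1, -0.009, 0.001, 0, 0], [-1, -0.009, 0, 0, 0], [-1, -0.009, 0, 0, 0], [-1, -0.009, 0.001, 0, 0], [-1, -0.007, 0, 0, 0], [-1, -0.003, 0, 0, 0]])

```text
time_s: 12.75
tool_pos: [0.5437, 0.1828, 0.0649]
tool_rot: [-0.0, 0.718, 0.696, -0.001]
force: [1.7, 0.2, -0.5]
gripper_width: 0.0854
```

```bash
python3 snap.py 9 wrist
```

```text
t 12.8 pos [0.5434 0.1827 0.0648] yawY -1.71 F [ 0.4 -0.3  0.1] w 0.0853
```

View pics/wrist9.png

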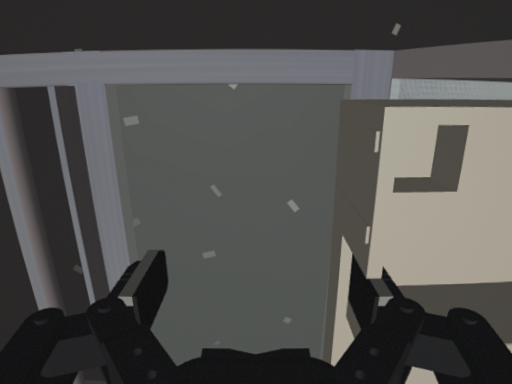

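Emit:
drive_tool(increments=[[-1, 0.005, 0, 0, 0], [-1, 0.001, 0, 0.01, 0], [-1, 0, 0, 0.03, 0], [-1, 0, 0, 0.03, 0], [-1, 0, 0, 0.03, 0], [-1, 0, 0, 0.03, 0], [-1, 0, 0, 0.03, 0], [-1, 0, 0, 0, 0]])

```text
time_s: 13.8
tool_pos: [0.5525, 0.1828, 0.2282]
tool_rot: [0.001, 0.718, 0.696, 0.002]
force: [-0.4, 0.8, -0.0]
gripper_width: 0.0851
```

Run:
```python
from snap import *
print(ctrl.get_obs()["joints"].round(3)); st()
c=snap("wrist","10");P=cloud(c)
for r in (60,100,130,160,180,200,215,230,240):
    m=[(u,*np.nan_to_num(np.round(P[r,u]*1000)).astype(int).tolist()) for u in range(290,400,5)]
    print(r,[q for q in m if q[3]>75 and q[3]<116][:9])
```

```text
[-0.843  0.364  0.534  1.827 -0.217  1.004 -0.252]
t 13.8 pos [0.5525 0.1828 0.2282] yawY -1.77 F [-0.4  0.8 -0. ] w 0.0851
60 []
100 [(290, 581, 254, 111), (295, 585, 254, 111), (300, 589, 254, 109), (305, 593, 254, 110), (310, 600, 253, 94), (315, 604, 253, 95), (320, 605, 254, 111), (325, 609, 254, 111), (330, 613, 254, 111)]
130 [(290, 582, 231, 110), (295, 586, 231, 111), (300, 590, 231, 110), (305, 594, 231, 110), (310, 598, 231, 111), (315, 602, 230, 111), (320, 606, 230, 111)]
160 [(290, 582, 207, 111)]
180 [(290, 585, 180, 78)]
200 [(295, 587, 168, 101), (300, 592, 167, 100), (305, 596, 168, 101), (310, 601, 167, 101), (315, 605, 168, 102), (320, 610, 167, 101), (325, 614, 168, 103), (330, 619, 167, 101), (335, 623, 167, 102)]
215 []
230 []
240 [(290, 584, 124, 93)]
```

View pics/wrist10.png

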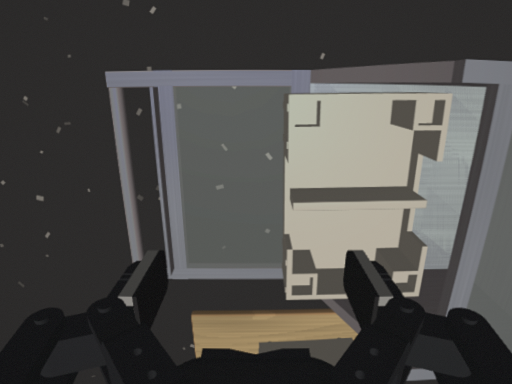

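Emit:
drive_tool(increments=[[0.2, 0, -0.003, 0, 10.5], [0.2, 0, -0.003, 0, 10.5], [0.2, 0, -0.003, 0, 10.5], [0.2, 0, -0.003, 0, 10.5], [0.2, 0, -0.003, 0, 10.5], [0.2, 0, -0.004, 0, 10.5], [0.2, 0, 0, 0, 10.5], [0.2, 0, 0, 0, 10.5]])

```text
time_s: 14.85
tool_pos: [0.5502, 0.1633, 0.224]
tool_rot: [-0.001, 0.065, 0.998, -0.001]
force: [-0.3, -0.1, 0.9]
gripper_width: 0.0341
```

Emit:
drive_tool(increments=[[0.2, 0.01, 0, 0, 6], [0.2, 0.015, 0, 0, 0], [0.2, 0.015, 0, 0, 0], [0.2, 0.01, 0, -0.01, 0], [0.2, 0.0025, 0, -0.03, 0], [0.2, 0, 0, -0.03, 0], [0.2, 0, 0, -0.025, 0], [0.2, 0, 0, 0, 0]])

```text
time_s: 15.85
tool_pos: [0.6019, 0.1632, 0.1276]
tool_rot: [-0.002, 0.015, 1.0, -0.001]
force: [-0.4, 0.5, 0.8]
gripper_width: 0.0341
```

```bash
python3 snap.py 11 wrist
```

```text
t 15.9 pos [0.603  0.1635 0.1293] yawY 88.24 F [0.1 0.2 0. ] w 0.0338
```

View pics/wrist11.png

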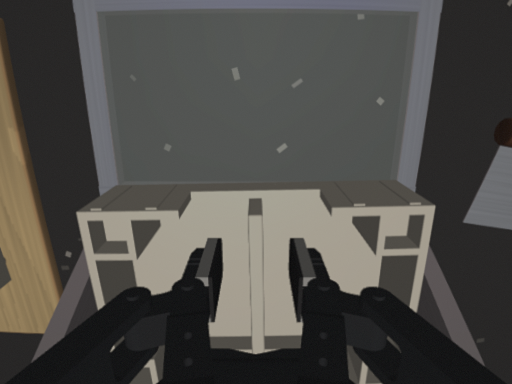

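Emit:
drive_tool(increments=[[0.2, 0, 0, -0.02, 0], [0.2, 0, 0, -0.018, 0], [0.2, 0, 0, -0.005, 0], [0.2, 0, 0, 0, 0], [0.9, 0, 0, 0, 0], [0.9, 0, 0, 0, 0], [0.9, 0, 0, 0, 0], [0.9, 0, 0, 0, 0]], squeeze=30)

```text
time_s: 16.9
tool_pos: [0.604, 0.1639, 0.088]
tool_rot: [0.001, 0.015, 1.0, 0.0]
force: [-0.5, 0.9, 4.6]
gripper_width: 0.0078
```

Emit:
drive_tool(increments=[[0.9, -0.01, 0, 0, 0], [0.9, -0.015, 0, 0, 0], [0.9, -0.018, 0.001, 0, 0], [0.9, -0.018, 0, 0, 0], [0.9, -0.018, 0.001, 0, 0], [0.9, -0.018, 0, 0, 0], [0.9, -0.013, 0.001, 0, 0], [0.9, -0.005, 0, 0, 0]])

```text
time_s: 17.9
tool_pos: [0.4881, 0.167, 0.0878]
tool_rot: [0.001, 0.015, 1.0, 0.0]
force: [3.5, -0.6, 7.3]
gripper_width: 0.0075
```

```bash
python3 snap.py 12 wrist scene
```

```text
t 18.0 pos [0.4878 0.167  0.0878] yawY 88.29 F [0.8 0.2 8. ] w 0.0072
```

View pics/wrist12.png

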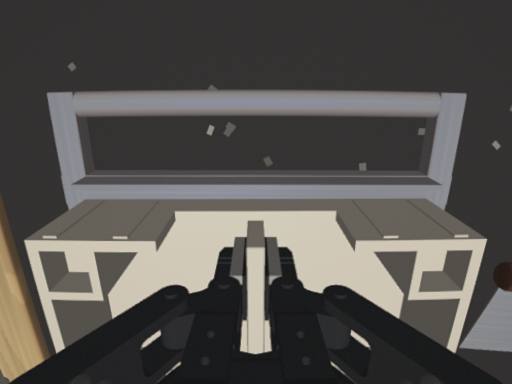

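View pics/scene12.png

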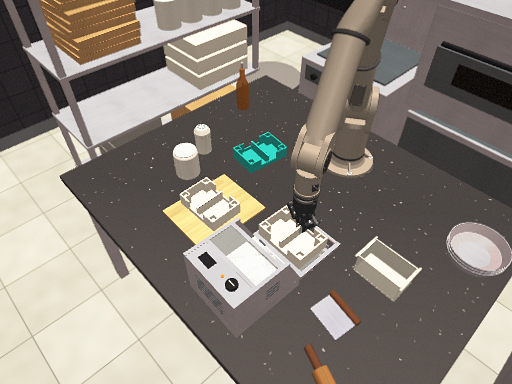

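Emit:
drive_tool(increments=[[0.3, 0, 0, 0, 0], [0.2, 0, 0, 0, 0], [0.2, 0, 0, 0, 0], [0.2, 0, 0, 0.03, 0], [0.2, 0, 0, 0.04, 0], [0.2, 0.015, 0, 0.04, 0], [0.2, 0.015, 0, 0.03, 0], [0.2, 0.015, 0, 0, 0]])

```text
time_s: 19.0
tool_pos: [0.5352, 0.1671, 0.2296]
tool_rot: [0.002, 0.015, 1.0, 0.001]
force: [0.2, 0.3, -0.4]
gripper_width: 0.0341
```

Run:
```python
from snap import *
c=snap("wrist","13"); snap("scene","13");st();P=cloud(c); X=P.reshape(-1,3);X=X[~np.isnan(X[:,0])]
T=X[(X[:,0]>.42)&(X[:,0]<.66)&(X[:,1]>.05)&(X[:,1]<.28)&(X[:,2]>.09)&(X[:,2]<.116)]
T=T[T[:,0]<.62]
print(len(T),T.min(0),T.max(0),np.percentile(T[:,2],95))
print(cv2.minAreaRect((T[:,:2]*1000).astype(np.float32)))
D=T[abs(T[:,1]-.166)<.02]; vx,vy,x0,y0=cv2.fitLine((D[:,:2]*1000).astype(np.float32),cv2.DIST_HUBER,0,.01,.01).ravel();print("div",x0,y0,np.degrees(np.arctan2(vy,vx)),D.min(0),D.max(0))
```

```text
t 19.1 pos [0.5343 0.1664 0.2267] yawY 88.22 F [-0.1 -0.8 -0. ] w 0.0341
10263 [0.46050733 0.05004271 0.09001456] [0.61994356 0.26293164 0.11287264] 0.11140454762822224
((542.7191772460938, 157.0107421875), (209.67437744140625, 160.18646240234375), 88.44798278808594)
div 524.01184 166.975 -1.6810088 [0.46858852 0.16140288 0.09282678] [0.58841399 0.1719743  0.1097899 ]
```

View pics/wrist13.png

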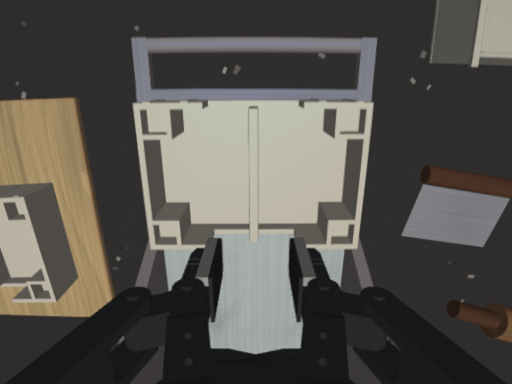

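View pics/scene13.png

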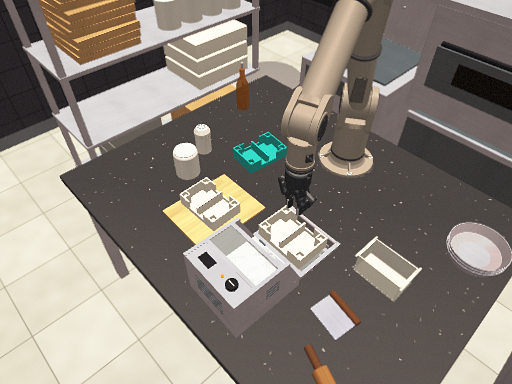

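Emit:
drive_tool(increments=[[0.2, -0.0045, 0, -0.03, 0], [0.2, 0, 0, -0.04, 0], [0.2, 0, 0, -0.04, 0], [0.2, 0, 0, -0.025, 0], [0.2, 0, 0, -0.005, 0], [0.2, 0, 0, 0, 0], [0.9, 0, 0, 0, 0], [0.9, 0, 0, 0, 0]], squeeze=70)

```text
time_s: 20.1
tool_pos: [0.5297, 0.1669, 0.0885]
tool_rot: [0.001, 0.015, 1.0, 0.0]
force: [-1.1, -0.3, 3.7]
gripper_width: 0.0069
```

Emit:
drive_tool(increments=[[0.9, 0, 0, 0, 0], [0.9, 0, 0, 0, 0], [0.9, 0, 0, 0.01, 0], [0.9, 0, 0, 0.02, 0], [0.9, 0, 0, 0.03, 0], [0.9, 0, 0, 0.03, 0], [0.9, 0, 0, 0.03, 0], [0.9, 0, 0, 0.02, 0]])

```text
time_s: 21.1
tool_pos: [0.5289, 0.1666, 0.2289]
tool_rot: [0.0, 0.015, 1.0, 0.0]
force: [-0.8, -0.5, -4.0]
gripper_width: 0.0071
```

```bash
python3 snap.py 14 wrist scene
```

```text
t 21.2 pos [0.53   0.167  0.2296] yawY 88.25 F [ 0.1  0.2 -3.2] w 0.007
```

View pics/wrist14.png

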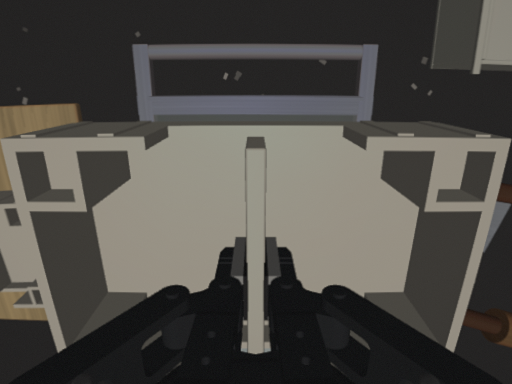

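View pics/scene14.png

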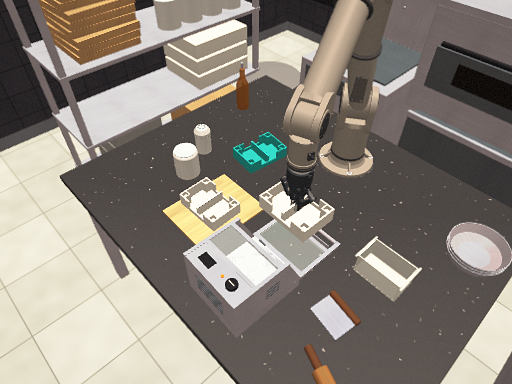

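Run:
```python
from h import *
for f in ["wrist13","wrist14","wrist5","wrist10"]:
    c=dict(np.load(f+".npz"));P=cloud(c); X=P.reshape(-1,3);X=X[~np.isnan(X[:,0])]
    T=X[(X[:,0]>.5)&(X[:,0]<.73)&(X[:,1]>-.28)&(X[:,1]<-.0)&(X[:,2]>.069)&(X[:,2]<.08)]
    if len(T)>10: print(f,len(T),np.percentile(T,[0,1,99,100],axis=0).round(4).tolist())
c=dict(np.load("wrist13.npz"));img=c["color"][:,:,::-1]
cv2.imwrite("pics/w13c.png",cv2.resize(img[170:330,0:130],None,fx=4,fy=3.7,interpolation=cv2.INTER_CUBIC))
c=dict(np.load("top0.npz"));img=c["color"][:,:,::-1]
cv2.imwrite("pics/t0c.png",cv2.resize(img[140:205,270:355],None,fx=9,fy=9,interpolation=cv2.INTER_CUBIC))
```

```text
wrist13 1467 [[0.5488, -0.123, 0.069], [0.5499, -0.1188, 0.0691], [0.6797, -0.0671, 0.0743], [0.6807, -0.0667, 0.0749]]
wrist14 554 [[0.5489, -0.123, 0.069], [0.5494, -0.1214, 0.0691], [0.6801, -0.0825, 0.0741], [0.6812, -0.0813, 0.0746]]
```

View pics/w13c.png

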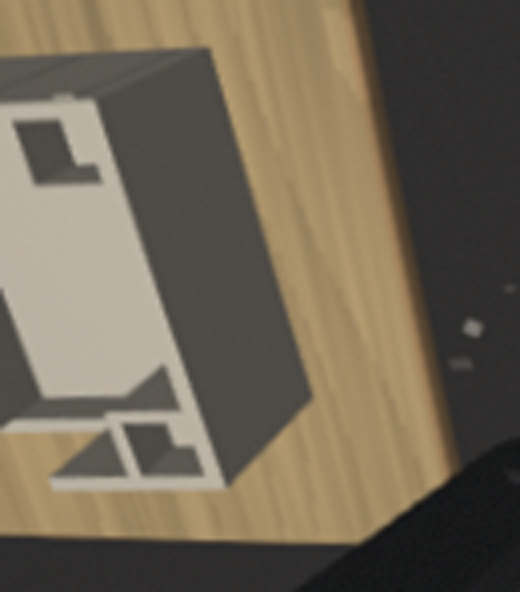

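View pics/t0c.png

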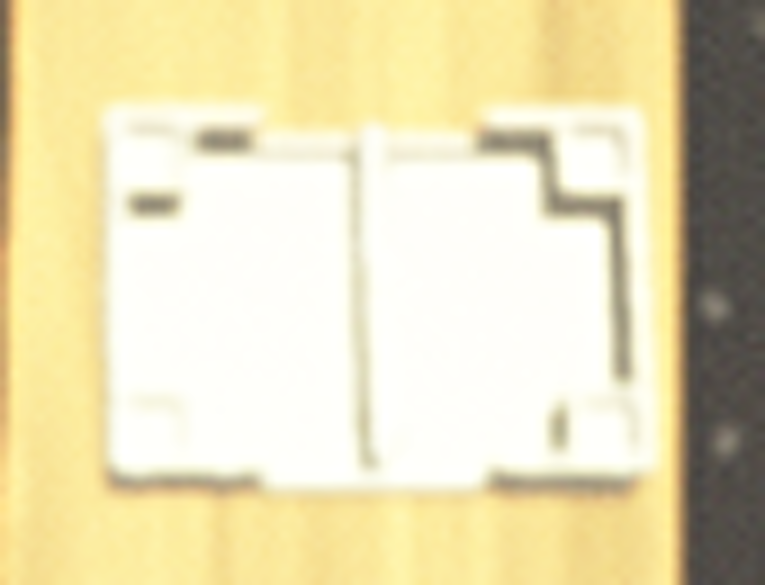

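Run:
```python
from h import *
c=dict(np.load("wrist13.npz"))
a=pix2z(c,[(97/4,170+99/3.7),(225/4,170+488/3.7)],.074);print(a)
d=a[1]-a[0];print(np.hypot(*d[:2]),"yaw",np.degrees(np.arctan2(d[1],d[0])))
P=cloud(c);X=P.reshape(-1,3);X=X[~np.isnan(X[:,0])]
T=X[(X[:,0]>.5)&(X[:,0]<.73)&(X[:,1]>-.28)&(X[:,1]<-.0)&(X[:,2]>.071)&(X[:,2]<.08)]
e=[(x,T[(T[:,0]>x)&(T[:,0]<x+.008)][:,1].max()) for x in np.arange(.555,.675,.008)]
e=np.array(e);p=np.polyfit(e[:,0]+.004,e[:,1],1);print("edge yaw",np.degrees(np.arctan(p[0])),np.polyval(p,.615))
th=np.arctan(p[0]); 
m=a.mean(0)[:2]
for t in (np.arctan2(d[1],d[0]),np.radians(1.2)):
    print("centre",m+95e-3*np.array([np.sin(t),-np.cos(t)]))
t=dict(np.load("top0.npz"))
# top rim corners: crop px
pts=[(104,105),(640,105),(655,475),(108,475)]
q=pix2z(t,[(270+u/9,140+v/9) for u,v in pts],.074);print(q.round(4),q.mean(0))
```

```text
[[ 0.54988842 -0.06794286  0.074     ]
 [ 0.67920912 -0.06645286  0.074     ]]
0.12932928710562008 yaw 0.6601180872334769
edge yaw 0.8383156284456821 -0.06788624128512379
centre [ 0.61564326 -0.16219156]
centre [ 0.6165383  -0.16217703]
[[ 0.6788 -0.0681  0.074 ]
 [ 0.6836 -0.2598  0.074 ]
 [ 0.5488 -0.2621  0.074 ]
 [ 0.5447 -0.0705  0.074 ]] [ 0.61396217 -0.16510836  0.074     ]
```

Emit:
drive_tool(increments=[[0.9, 0, -0.02, 0.01, 0], [0.9, 0, -0.035, 0.005, 0], [0.9, 0, -0.045, 0, 0.5], [0.9, 0.01, -0.05, 0, 0.5], [0.9, 0.015, -0.05, 0, 0.5], [0.9, 0.02, -0.05, 0, 0.5], [0.9, 0.02, -0.045, 0, 0.5], [0.9, 0.022, -0.035, 0, 0.3]])

```text
time_s: 22.2
tool_pos: [0.6147, -0.1672, 0.2414]
tool_rot: [-0.001, -0.008, 1.0, -0.0]
force: [-0.1, 1.0, -2.8]
gripper_width: 0.0067
```

Emit:
drive_tool(increments=[[0.9, 0, 0, -0.01, 0], [0.9, 0, 0, -0.02, 0], [0.9, 0, 0, -0.025, 0], [0.9, 0, 0, -0.025, 0], [0.9, 0, 0, -0.02, 0], [0.9, 0, 0, -0.01, 0], [0.9, 0, 0, -0.005, 0], [0.9, 0, 0, 0, 0]])

```text
time_s: 23.2
tool_pos: [0.6162, -0.1634, 0.1276]
tool_rot: [0.0, -0.009, 1.0, -0.0]
force: [0.4, 0.8, -3.7]
gripper_width: 0.007
```

```bash
python3 snap.py 15 wrist scene top
python3 - <<'E'
from h import *
for n,(a,b,u,v) in dict(scene15=(150,260,160,270),top15=(120,230,255,365)).items():
    i=cv2.imread(f"pics/{n}.png")[a:b,u:v]; cv2.imwrite(f"pics/{n}c.png",cv2.resize(i,None,fx=5.4,fy=5.4,interpolation=cv2.INTER_CUBIC))
E
```

```text
t 23.35 pos [ 0.6165 -0.1634  0.1281] yawY 91.06 F [ 0.2 -0.6 -3.4] w 0.0072
```

View pics/scene15c.png

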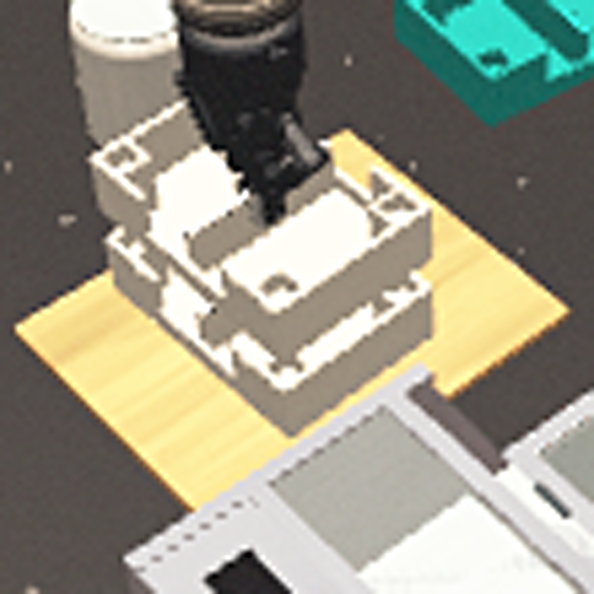

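View pics/top15c.png

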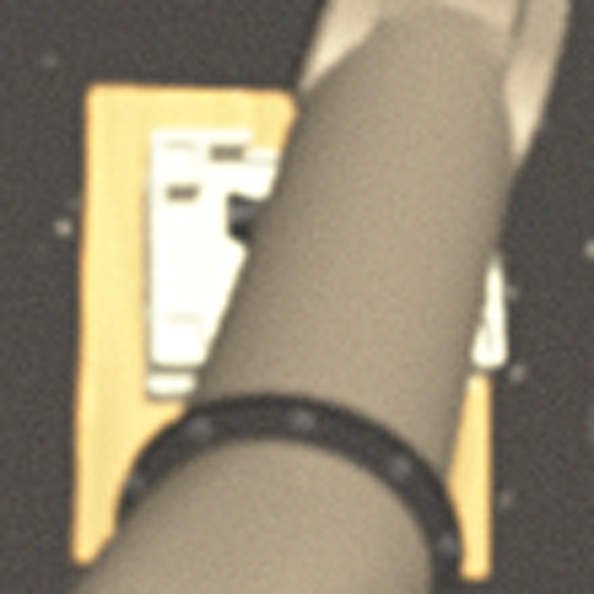

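View pics/wrist15.png

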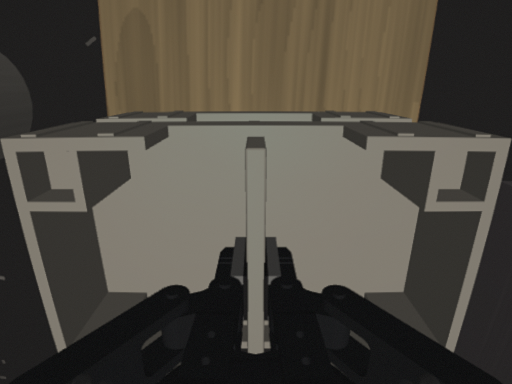

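```bash
python3 - <<'E'
from h import *
c=dict(np.load("scene15.npz"));P=cloud(c);X=P.reshape(-1,3);X=X[~np.isnan(X[:,0])]
S=X[(X[:,0]>.5)&(X[:,0]<.72)&(X[:,1]>-.29)&(X[:,1]<-.03)]
def f(zlo,zhi):
    s=S[(S[:,2]>zlo)&(S[:,2]<zhi)]
    # +y face: max y per x bin
    ye=np.array([(x,np.percentile(s[abs(s[:,0]-x)<.005][:,1],97)) for x in np.arange(.57,.67,.01) if (abs(s[:,0]-x)<.005).sum()>3])
    xe=np.array([(y,np.percentile(s[abs(s[:,1]-y)<.005][:,0],97)) for y in np.r_[np.arange(-.245,-.215,.01),np.arange(-.115,-.085,.01)] if (abs(s[:,1]-y)<.005).sum()>3])
    a=np.polyfit(*ye.T,1);b=np.polyfit(*xe.T,1)
    print(zlo,"y+ at .615",np.polyval(a,.615).round(4),np.degrees(a[0]).round(2),"x+ at -.163",np.polyval(b,-.163).round(4),np.degrees(-b[0]).round(2))
f(.03,.055);f(.055,.072);f(.105,.125);f(.125,.145); f(.13,.15)
# wrist: base rim front corners
w=dict(np.load("wrist15.npz"))
P=cloud(w);X=P.reshape(-1,3);X=X[~np.isnan(X[:,0])]
T=X[(X[:,2]>.068)&(X[:,2]<.078)&(X[:,0]<.57)&(X[:,0]>.5)]
print(len(T),T.min(0),T.max(0))
U=X[(X[:,2]>.145)&(X[:,2]<.156)&(X[:,0]<.72)&(X[:,0]>.5)&(abs(X[:,1]+.163)<.11)];print(U.min(0),U.max(0))
print(proj(w,[[.55,-.0687,.074],[.5535,-.2587,.074]]))
E
python3 -c "
import cv2
i=cv2.imread('pics/wrist15.png')[95:160,0:512];cv2.imwrite('pics/w15c.png',cv2.resize(i,(800,400)))"
```

```text
0.03 y+ at .615 -0.0675 1.72 x+ at -.163 0.6839 1.48
0.055 y+ at .615 -0.0676 0.96 x+ at -.163 0.683 0.94
0.105 y+ at .615 -0.0671 1.19 x+ at -.163 0.6831 0.85
0.125 y+ at .615 -0.0669 0.68 x+ at -.163 0.6829 1.02
0.13 y+ at .615 -0.0669 0.2 x+ at -.163 0.6827 1.16
766 [ 0.54831072 -0.25997057  0.06819017] [ 0.55460703 -0.07064087  0.0745757 ]
[ 0.54763774 -0.25968388  0.14500011] [ 0.65512085 -0.06681227  0.15599748]
[[414.99386885 119.82328783]
 [ 96.95886941 119.56153644]]
```

View pics/w15c.png

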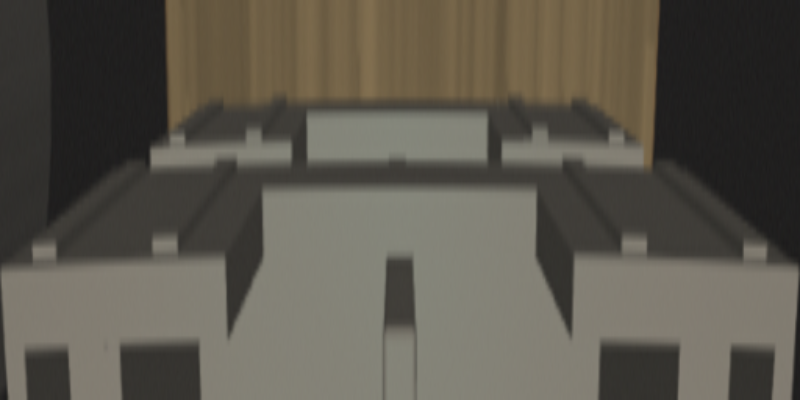

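Emit:
drive_tool(increments=[[0.9, 0, 0, -0.005, 0], [0.9, 0, 0, -0.005, 0], [0.9, 0, 0, -0.004, 0], [0.9, 0, 0, -0.004, 0], [0.9, 0, 0, -0.003, 0], [0.9, 0, 0, -0.002, 0], [0.9, 0, 0, -0.001, 0], [0.9, 0, 0, 0, 0]])

```text
time_s: 24.35
tool_pos: [0.616, -0.1633, 0.1033]
tool_rot: [-0.0, -0.009, 1.0, -0.0]
force: [0.4, -0.2, -3.6]
gripper_width: 0.0071
```

Emit:
drive_tool(increments=[[0.9, 0, 0, -0.001, 0], [0.9, 0, 0, -0.001, 0], [0.9, 0, 0, -0.001, 0], [0.9, 0, 0, -0.0005, 0], [0.9, 0, 0, 0, 0], [0.9, 0, 0, 0, 0], [0.9, 0, 0, 0, 0], [0.9, 0, 0, 0, 0]])

```text
time_s: 25.35
tool_pos: [0.616, -0.1633, 0.1005]
tool_rot: [0.0, -0.009, 1.0, 0.0]
force: [-4.1, 1.8, 6.0]
gripper_width: 0.0066
```

```bash
python3 snap.py 16 wrist scene
python3 - <<'E'
from h import *
i=cv2.imread("pics/scene16.png")[150:260,160:270]; cv2.imwrite("pics/scene16c.png",cv2.resize(i,None,fx=5.4,fy=5.4,interpolation=cv2.INTER_CUBIC))
for n in ("wrist16","scene16"):
    P=cloud(dict(np.load(n+".npz")));X=P.reshape(-1,3);X=X[~np.isnan(X[:,0])]
    for nm,(a,b,e,f) in dict(c1=(.548,.585,-.11,-.065),c2=(.548,.585,-.262,-.215),c3=(.65,.685,-.11,-.065),c4=(.65,.685,-.262,-.215)).items():
        s=X[(X[:,0]>a)&(X[:,0]<b)&(X[:,1]>e)&(X[:,1]<f)&(X[:,2]>.11)&(X[:,2]<.14)]
        if len(s)>5: print(n,nm,len(s),np.percentile(s[:,2],[50,90,98]).round(4))
E
```

```text
t 25.45 pos [ 0.616  -0.1633  0.1005] yawY 91.06 F [-3.5  0.8  4.8] w 0.0066
wrist16 c1 6417 [0.1219 0.1231 0.1236]
wrist16 c2 6403 [0.122  0.1233 0.1238]
wrist16 c3 15 [0.1124 0.1194 0.1221]
wrist16 c4 191 [0.1148 0.1226 0.1231]
scene16 c1 75 [0.1199 0.1239 0.126 ]
scene16 c3 86 [0.1202 0.1244 0.1258]
scene16 c4 72 [0.1205 0.1241 0.1251]
```

View pics/scene16c.png

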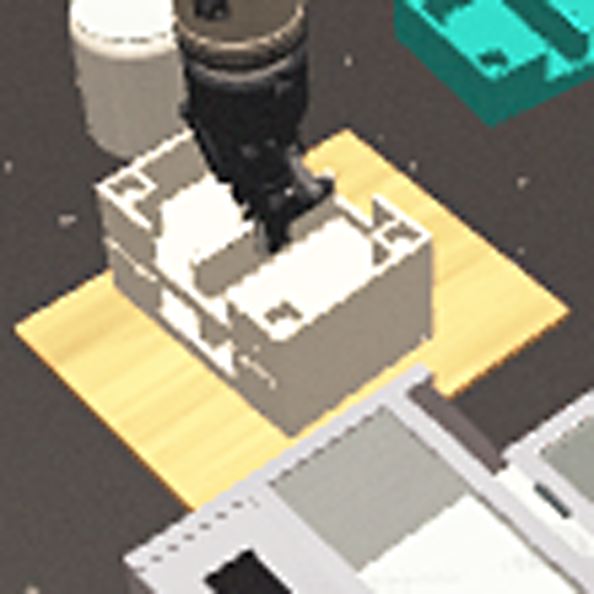

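Emit:
drive_tool(increments=[[0.9, 0, 0, -0.0007, 0], [0.9, 0, 0, 0, 0], [0.2, 0, 0, 0, 0], [0.2, 0, 0, 0, 0], [0.2, 0, 0, 0, 0], [0.2, 0, 0, 0.02, 0], [0.2, 0, 0, 0.04, 0], [0.2, 0, 0, 0.05, 0]])

```text
time_s: 26.45
tool_pos: [0.6156, -0.1633, 0.2108]
tool_rot: [-0.0, -0.009, 1.0, -0.0]
force: [1.1, -0.4, -0.3]
gripper_width: 0.0342
```

Emit:
drive_tool(increments=[[0.2, -0.005, 0.01, 0.04, -10.5], [0.2, -0.01, 0.02, 0.02, -10.5], [0.2, -0.025, 0.035, 0, -10.5], [0.2, -0.03, 0.045, 0, -10.5], [0.2, -0.03, 0.045, 0, -10.5], [0.2, -0.03, 0.045, 0, -10.5], [0.2, -0.03, 0.045, 0, -10.5], [0.2, -0.03, 0.045, 0, -10.5]])

```text
time_s: 27.45
tool_pos: [0.4415, 0.1062, 0.2707]
tool_rot: [0.0, 0.629, 0.778, 0.001]
force: [0.4, 0.1, 0.3]
gripper_width: 0.0341
```

```bash
python3 snap.py 17 scene top
python3 - <<'E'
from h import *
i=cv2.imread("pics/scene17.png")[150:260,160:270]; cv2.imwrite("pics/scene17c.png",cv2.resize(i,None,fx=5.4,fy=5.4,interpolation=cv2.INTER_CUBIC))
for n in ("top17","scene17"):
    P=cloud(dict(np.load(n+".npz")));X=P.reshape(-1,3);X=X[~np.isnan(X[:,0])]
    for nm,(a,b,e,f) in dict(c1=(.548,.585,-.11,-.065),c2=(.548,.585,-.262,-.215),c3=(.65,.685,-.11,-.065),c4=(.65,.685,-.262,-.215)).items():
        s=X[(X[:,0]>a)&(X[:,0]<b)&(X[:,1]>e)&(X[:,1]<f)&(X[:,2]>.11)&(X[:,2]<.14)]
        if len(s)>5: print(n,nm,len(s),np.percentile(s[:,2],[50,90,98]).round(4))
E
```

```text
t 27.55 pos [0.4401 0.1091 0.2704] yawY 12.54 F [-0.2 -0.1  0. ] w 0.0339
top17 c1 85 [0.1238 0.1275 0.1292]
top17 c2 96 [0.1225 0.1277 0.1292]
top17 c3 79 [0.1233 0.1278 0.1299]
top17 c4 105 [0.1223 0.1279 0.1293]
scene17 c1 75 [0.1204 0.1245 0.1269]
scene17 c2 69 [0.1202 0.1243 0.1255]
scene17 c3 87 [0.1208 0.1248 0.127 ]
scene17 c4 72 [0.1205 0.125  0.1267]
```

View pics/scene17c.png

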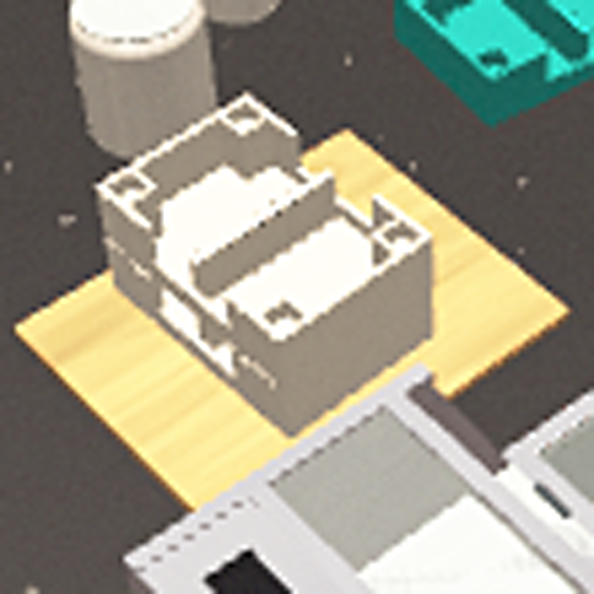

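View pics/top17.png

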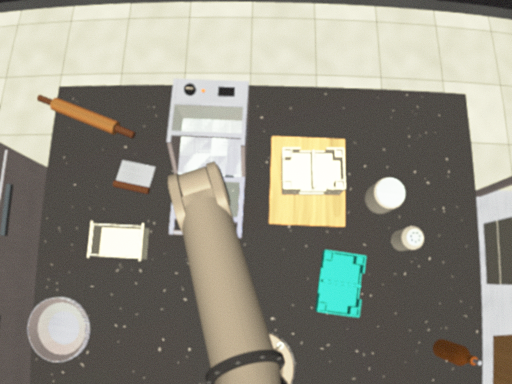

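Emit:
drive_tool(increments=[[0.2, -0.004, 0.013, 0, -7], [0.2, -0.006, 0.018, -0.01, -6.6], [0.2, -0.006, 0.018, -0.025, 0], [0.2, -0.006, 0.014, -0.035, 0], [0.2, -0.0025, 0.004, -0.04, 0], [0.2, 0, 0, -0.04, 0], [0.2, 0, 0, -0.025, 0], [0.2, 0, 0, 0, 0]])

```text
time_s: 28.55
tool_pos: [0.4175, 0.171, 0.0939]
tool_rot: [-0.0, 0.715, 0.7, -0.001]
force: [-0.6, 0.3, 0.5]
gripper_width: 0.0334
```

```bash
python3 snap.py 18 wrist
```

```text
t 28.6 pos [0.4183 0.1715 0.0949] yawY -1.22 F [ 0.6 -0.6  0.6] w 0.0342
```

View pics/wrist18.png

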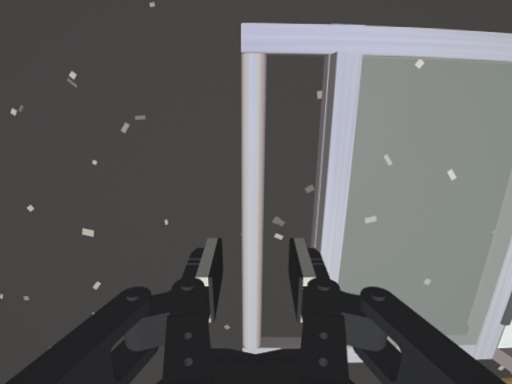

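Emit:
drive_tool(increments=[[0.2, -0.002, 0, -0.02, 0], [0.2, 0, 0, -0.025, 0], [0.2, 0, 0, -0.012, 0], [0.2, 0, 0, -0.003, 0], [0.2, 0, 0, 0, 0], [0.9, 0, 0, 0, 0], [0.9, 0, 0, 0, 0], [0.9, 0, 0, 0, 0]], squeeze=40)

```text
time_s: 29.6
tool_pos: [0.4155, 0.1723, 0.0351]
tool_rot: [-0.001, 0.715, 0.7, 0.0]
force: [-3.3, -1.1, 8.4]
gripper_width: 0.0127
```

Emit:
drive_tool(increments=[[0.9, 0, 0, 0.01, 0], [0.9, 0.001, 0, 0.012, 0], [0.9, 0.002, 0, 0.013, 0], [0.9, 0.003, 0, 0.013, 0], [0.9, 0.003, 0, 0.013, 0], [0.9, 0.005, -0.001, 0.012, 0], [0.9, 0.005, 0, 0.012, 0], [0.9, 0.006, 0, 0.012, 0]])

```text
time_s: 30.6
tool_pos: [0.4364, 0.1715, 0.1314]
tool_rot: [-0.003, 0.714, 0.7, -0.003]
force: [-11.8, 5.6, -2.7]
gripper_width: 0.0123
```

Emit:
drive_tool(increments=[[0.9, 0.007, 0, 0.011, 0], [0.9, 0.008, 0, 0.011, 0], [0.9, 0.008, -0.001, 0.01, 0], [0.9, 0.009, 0, 0.009, 0], [0.9, 0.01, 0, 0.009, 0], [0.9, 0.011, -0.001, 0.008, 0], [0.9, 0.01, 0, 0.008, 0], [0.9, 0.012, 0, 0.006, 0]])

```text
time_s: 31.6
tool_pos: [0.506, 0.1696, 0.2062]
tool_rot: [-0.008, 0.714, 0.7, -0.007]
force: [-46.2, -3.6, 61.4]
gripper_width: 0.0122
```

```bash
python3 snap.py 19 scene
python3 - <<'E'
import numpy as np
# where TCP should be on the arc
h=np.array([.6065,.0])
E
```

```text
t 31.65 pos [0.51   0.1697 0.2078] yawY -1.14 F [-34.1  -2.5  55.1] w 0.0123
```

View pics/scene19.png

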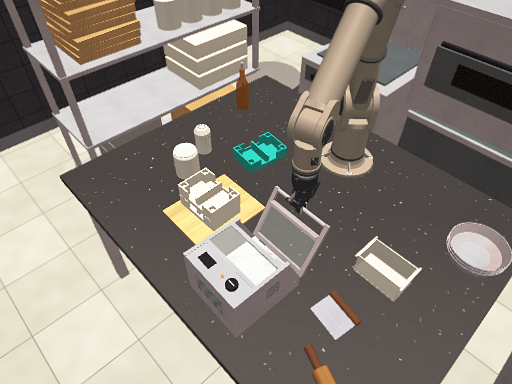

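Run:
```python
import numpy as np
from snap import st
st()
al0=np.arctan2(.50-.6045,.2088-.05) # placeholder
a=np.linspace(np.arctan2(-.0905,.167),np.arctan2(.0755,.1747),16)
r=np.linspace(.1905,.1905,16)
W=np.c_[.6045+r*np.sin(a),.05+r*np.cos(a)-.011]
print(W.round(4).tolist()); print(np.diff(np.round(W,3),axis=0).round(3).tolist())
```

```text
t 31.65 pos [0.51   0.1697 0.2078] yawY -1.14 F [-34.1  -2.5  55.1] w 0.0123
[[0.5137, 0.2065], [0.524, 0.2117], [0.5345, 0.2162], [0.5454, 0.2201], [0.5564, 0.2233], [0.5676, 0.2259], [0.5789, 0.2278], [0.5903, 0.229], [0.6018, 0.2295], [0.6133, 0.2293], [0.6247, 0.2284], [0.6361, 0.2269], [0.6474, 0.2246], [0.6585, 0.2217], [0.6694, 0.2181], [0.6801, 0.2139]]
[[0.01, 0.006], [0.011, 0.004], [0.01, 0.004], [0.011, 0.003], [0.012, 0.003], [0.011, 0.002], [0.011, 0.001], [0.012, 0.0], [0.011, 0.0], [0.012, -0.001], [0.011, -0.001], [0.011, -0.002], [0.011, -0.003], [0.011, -0.004], [0.011, -0.004]]
```

Emit:
drive_tool(increments=[[0.9, -0.001, 0, 0.0035, 0], [0.9, 0, 0, 0, 0], [0.9, 0.005, 0, 0.003, 0], [0.9, 0.005, 0, 0.003, 0], [0.9, 0, 0, 0, 0], [0.9, 0, 0, 0, 0], [0.9, 0, 0, 0, 0], [0.9, 0, 0, 0, 0]])

```text
time_s: 32.65
tool_pos: [0.5234, 0.1692, 0.215]
tool_rot: [-0.001, 0.715, 0.7, -0.0]
force: [-9.7, 1.2, 11.2]
gripper_width: 0.0126
```

```bash
python3 snap.py 20 wrist
```

```text
t 32.7 pos [0.5234 0.1692 0.215 ] yawY -1.21 F [-8.9  1.  11.4] w 0.0121
```

View pics/wrist20.png

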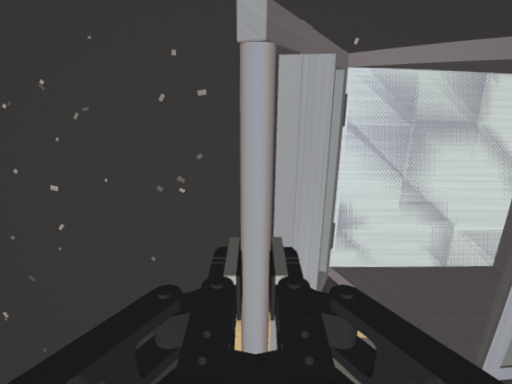

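Emit:
drive_tool(increments=[[0.9, 0.011, 0, 0.005, 0], [0.9, 0.011, -0.001, 0.004, 0], [0.9, 0.011, 0, 0.003, 0], [0.9, 0.011, 0, 0.003, 0], [0.9, 0.011, 0, 0.002, 0], [0.9, 0.011, -0.001, 0.001, 0], [0.9, 0.012, 0, 0.001, 0], [0.9, 0.011, 0, 0, 0]])

```text
time_s: 33.7
tool_pos: [0.6134, 0.1663, 0.2334]
tool_rot: [-0.0, 0.715, 0.699, -0.0]
force: [-4.4, 0.3, 4.0]
gripper_width: 0.0128
```

Remaining: to about x = 0.679, with z falling about 16 mm.

Emit:
drive_tool(increments=[[0.9, 0.011, 0, -0.001, 0], [0.9, 0.011, 0, -0.001, 0], [0.9, 0.011, -0.001, -0.002, 0], [0.9, 0.011, 0, -0.003, 0], [0.9, 0.011, 0, -0.004, 0], [0.9, 0.01, -0.001, -0.004, 0], [0.9, 0.002, 0, -0.001, 0], [0.9, 0, 0, 0, 0]])

```text
time_s: 34.7
tool_pos: [0.6802, 0.1643, 0.2162]
tool_rot: [-0.001, 0.715, 0.699, -0.001]
force: [-8.8, -4.3, 10.0]
gripper_width: 0.0124
```

```bash
python3 snap.py 21 scene wrist
```

```text
t 34.8 pos [0.6802 0.1644 0.2162] yawY -1.23 F [-8.1 -3.8  8.3] w 0.0122
```

View pics/wrist21.png

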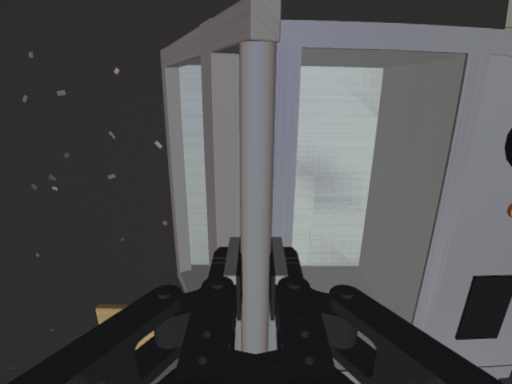

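Emit:
drive_tool(increments=[[0.9, 0.002, 0, -0.001, 0], [0.9, 0.002, 0, -0.001, 0], [0.9, 0, 0, 0, 0], [0.9, 0, 0, 0, 0], [0.9, 0, 0, 0, 0], [0.9, 0, 0, 0, 0], [0.9, 0, 0, 0, 0], [0.9, 0, 0, 0, 0]])

```text
time_s: 35.8
tool_pos: [0.6803, 0.1643, 0.216]
tool_rot: [-0.004, 0.715, 0.7, -0.004]
force: [-27.7, -5.4, 27.8]
gripper_width: 0.0123
```

The door is against its stop: the TCP no longer moves and the force has risen. I'll ease off, release and rise.

Emit:
drive_tool(increments=[[0.9, -0.003, 0, 0.0015, 0], [0.2, 0, 0, 0, 0], [0.2, 0, 0, 0, 0], [0.2, 0, 0, 0, 0], [0.2, 0, 0, 0.02, 0], [0.2, 0, 0, 0.04, 0], [0.2, 0, 0, 0.04, 0], [0.2, 0, 0, 0.02, 0]])

```text
time_s: 36.8
tool_pos: [0.6829, 0.1649, 0.34]
tool_rot: [0.001, 0.715, 0.7, 0.002]
force: [-0.2, 0.5, 0.0]
gripper_width: 0.0342
```

Run:
```python
from snap import *
c=snap("wrist","22"); snap("scene","22"); st()
P=cloud(c); X=P.reshape(-1,3);X=X[~np.isnan(X[:,0])]
r=X[(X[:,2]>.212)&(X[:,2]<.245)&(X[:,0]>.62)&(X[:,0]<.74)&(X[:,1]>.16)&(X[:,1]<.18)]
print(r[:,0].min(),r[:,0].max(),np.percentile(r[:,2],90))
```

```text
t 36.9 pos [0.6833 0.165  0.3399] yawY -1.21 F [-0.6 -0.6  0.5] w 0.0345
0.6732166251331112 0.6869646896268178 0.23085660346184275
```

View pics/scene22.png

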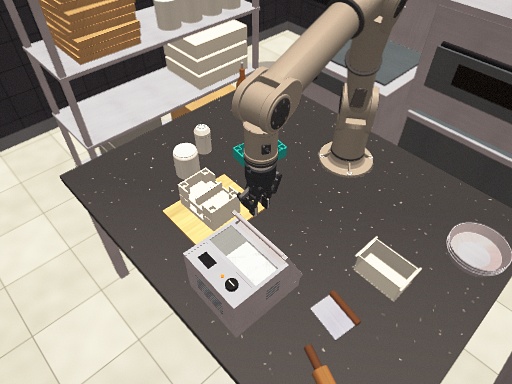

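```bash
python3 -c "
from bench import ctrl
print(ctrl.finish_job())"
```

```text
the job is handed in; nothing more can be done
None
```

The job is done and handed in at about 37 s, well inside the 72 s limit, with the robot touching nothing.

**What I did**
- **Door down:** I pinched the rail and brought the door right down to its stop.
- **Tray out:** The interface allows no tool tilt. So I first hooked the tray's front wall through the hand cut-out with one open finger and drew it about 60 mm. Then I pinched the front end of the divider and pulled the tray onto the lowered door. I let go of it there, before changing grip.
- **Stacking:** I took the tray by the middle of its divider, lowered it onto the white base tray and let go once it was seated.
- **Door shut:** I pinched the rail again and pushed the door back up to its stop.

**Last checks**
- **Fit:** Before release the tool height was 0.1005 m, as predicted for a full fit, with contact force felt. After release, all four rim corners stood at equal height, about 124–125 mm against the 124 mm expected.
- **Door:** Against the stop, pushing harder raised the force with no further movement. The rail ended where it started, with its top at 231 mm.
- **Bystanders:** I never moved towards the turquoise tray or the other objects. In the last picture those in view look unmoved.

**What disagreed**
- **Camera offset:** The top and scene cameras differed by about 4–6 mm in x. I settled the placement with the wrist camera and a direct comparison of the two trays.
- **Force peaks:** I saw about 66 N at the wrist when the door reached its bottom stop, and about 77 N once while closing because my arc ran slightly inside the rail's. I corrected the arc at once; both were below the 120 N limit.

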